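# Stand the blue-capped bottle in the rack of a coconut stall

## Task

On the coconut stall's counter, pick up the small bottle with the blue cap and stand it upright in the one empty ring of the red bottle rack, resting on the black pad in there. Lower it in gently rather than dropping it, and leave the other bottles where they are.

Things in the scene. Friction and masses are not known exactly. Their poses are not given: they have to be found in the camera images.
- blue: The bottle to move: sealed, opaque white, green label, BLUE cap; stands upright on the counter (z = 0). 58 mm diameter body, 140 mm tall; its screw cap (32 mm diameter, 22 mm high) takes the top from 118 to 140 mm, above a 28 mm neck from 98 to 118 mm. About 0.27 kg; the cap is the place to grip from above. Origin at the centre of its underside, z up its axis.
- pad_top (a point): Centre of the top face of the black rubber pad (72 mm diameter, 4 mm thick) on the floor of the EMPTY ring, 12 mm above the counter: the place where the bottle's underside must come to rest. The rack is fixed, red: a base plate 100 x 330 x 8 mm with three rings in a row at 105 mm spacing; each ring has 82 mm inner and 90 mm outer diameter and spans 45 to 57 mm above the counter. Which of the three is empty changes; green-capped bottles stand in the other two. z up.
- red: Sealed opaque white drinks bottle with a green label and a red cap, standing on the counter, a bystander. The same shape as the blue-capped one. Origin at the centre of its underside, z up its axis.
- yellow: Sealed opaque white drinks bottle with a green label and a yellow cap, standing on the counter, a bystander. The same shape as the blue-capped one. Origin at the centre of its underside, z up its axis.
- green_a: Sealed opaque white drinks bottle with a green label and a green cap, one of the two that fill the rack's other rings, underside 8 mm above the counter, a bystander. The same shape as the blue-capped one. Origin at the centre of its underside, z up its axis.
- green_b: Sealed opaque white drinks bottle with a green label and a green cap, the other of the two that fill the rack's other rings, underside 8 mm above the counter, a bystander. The same shape as the blue-capped one. Origin at the centre of its underside, z up its axis.

How it is judged (in metres and radians):
At the end, for the whole second after the job is handed in: The blue-capped bottle stands in the empty ring: its underside within 6 mm of the pad's top in height and 15 mm of the pad's centre, within 10 degrees of upright, released and at rest (horizontal distance between blue and pad_top below 0.015 m and z of blue in the frame of pad_top between -0.006 and 0.006 m and angle between blue's own z axis and vertical below 0.17 rad and linear speed of blue below 0.02 m/s); the robot touches nothing.
It fails at once if the red-capped bottle was moved more than 30 mm or tipped more than 20 degrees (distance of red from where it was at the start of the episode above 0.03 m or angle between red's own z axis and vertical above 0.35 rad).
It fails at once if the yellow-capped bottle was moved more than 30 mm or tipped more than 20 degrees (distance of yellow from where it was at the start of the episode above 0.03 m or angle between yellow's own z axis and vertical above 0.35 rad).
It fails at once if the first green-capped bottle was moved more than 30 mm or tipped more than 20 degrees (distance of green_a from where it was at the start of the episode above 0.03 m or angle between green_a's own z axis and vertical above 0.35 rad).
It fails at once if the second green-capped bottle was moved more than 30 mm or tipped more than 20 degrees (distance of green_b from where it was at the start of the episode above 0.03 m or angle between green_b's own z axis and vertical above 0.35 rad).
It fails at once if the blue-capped bottle was dropped in (faster than 0.6 m/s between ring and pad) (horizontal distance between blue and pad_top below 0.02 m and z of blue in the frame of pad_top below 0.06 m and linear speed of blue above 0.6 m/s).
It also fails if it takes over 42 s, if anything falls off the work surface, if the arm or the gripper's body presses on something with over 40 N, if the wrist force passes 120 N, or if a joint passes its speed limit or range.

## Robot

A 6-joint arm with a two-finger parallel gripper is mounted at the origin on the work surface. World frame = base frame: x ahead of the robot, y to its left, z up, the work surface at z = 0. Lengths are in m, angles in degrees, forces in N, time in s.
With the tool pointing down it reaches from about 0.375 to 0.9 m from the base axis. Payload 3.1 kg.
Tool frame: the origin (TCP) lies at the very end of the fingers, on their centre line; the grasp point (between the pads) lies 19 mm behind it; z points along the fingers, y is the direction in which the jaws open and shut (so a half turn about z gives the same grasp; the last joint's range is limited). The gripper opens to 87 mm and grips with 3 to 60 N. Pads are 19 mm wide; open, the fingers measure 117 mm over their backs; the gripper's body (75 mm by 190 mm) begins 51 mm behind the grasp point.
Start: joints at [-82.535, 30.224, 82.088, -0, 67.689, -10.227], TCP at [0.19, -0.595, 0.223] pointing down, gripper open.
Joint ranges: [-176.69, 176.69], [-43.24, 126.21], [12.49, 139.97], [-82, 262], [0, 151.66], [-163.58, 163.58]. Speed limits (degrees/s): [159.86, 159.86, 180, 180, 180, 180].

## Interface

Orientations are given as a 3x3 rotation matrix whose columns are the frame's x, y, z axes.
In Python, from rig import bot gives the robot as it stands. The module is installed in compiled form; this text tells all that it offers.
- The arm moves only by the tool play_rows, never from a script. Its argument "targets" is a list of rows, each a list of 7 numbers: the closure, from 0 (fully open) to 1 (shut), then the shift along the world's x, y, z in m, then the turn, a rotation vector about the world's x, y, z in rad. A call has 1 to 12 rows; each row shifts and turns the commanded pose from where the row before left it; what a row does not reach is not made up. A row lasts 1/8 s, in which the tool goes at most 62.5 mm and 10.7 degrees, less where a joint would pass 70% of its speed; a pose out of reach is approached as far as the arm can. A call with a gripper value outside its range is refused whole. The fingers move at their own pace and stop on an object; the grip force is fixed at half the most. Time passes only in rows, so rows that do not move let the fingers close. It gives the time, the measured TCP pose, the force and the opening at its end, in the units of the state.
- bot.read_state(): the state, without advancing time (a new reading comes with each control period).
- bot.capture(name): name is "side" or "top" or "wrist"; returns the picture (384x512x3 uint8, blue, green, red); there is no depth.
- bot.get_calibration(name): a dict with "fx", "fy", "cx", "cy" (pixels), "k1" (the pictures are not rectified: a ray, as slopes to the right and down, at radius r is drawn at 1 + k1 r^2 times it, then the intrinsics apply), "R" (3x3) and "t" (3): a world point X has camera coordinates R X + t. Camera axes: x right, y down, z forward; pixel columns grow to the right and rows downward; lengths in m; the calibration is good to about 2 mm. A picture is of the moment at which its call begins: read the wrist's pose just before it. get_calibration takes no time and is no camera call; for the wrist camera it gives the pose at the moment of the call.
- bot.hand_in(): hands the job in, once; it reports no verdict.
The state is a dict: "time_s": time; "joint_positions": joint angles; "qvel": joint speeds; "tau": joint torques, N m; "position": TCP position; "tcp_rot": TCP orientation; "force": force on the tool from outside, world axes, zero at the start; "moment": the same for the moment, N m; "opening": opening from 0.0 (shut) to 1.0 (fully open).
Only numpy, scipy, OpenCV 4.12 (cv2) and the standard library are available. Lean on these libraries where they do the work, as an engineer would, in place of code of your own. Each camera call takes 0.05 s, during which the arm holds its last target. There are 200 camera calls.

## Working session

There is one attempt and no reset: what is moved stays moved. The work goes in short steps, Python scripts to look and compute and a tool call to move; the robot and the scene stay as the last step left them, time stands still between calls to the robot, and variables do not carry over. Pictures are saved under pics/ and viewed, about 8 in all and at most 12, crops included, and the job is handed in when it is done.

Besides the shell and the picture viewer there is one more tool, called after ">>>" as a command line: name --pt "numbers of a row" for each row, then --argument value for the rest. play_rows: Moves the arm, as the interface text tells. Its arguments: {"type":"object","properties":{"targets":{"type":"array","items":{"type":"array","items":{"type":"number"}}}},"required":["targets"]}

```bash
mkdir -p pics; cat > h.py <<'E'
import numpy as np, cv2
from rig import bot
def snap(n,f):
    c=bot.get_calibration(n); im=bot.capture(n); cv2.imwrite('pics/'+f+'.png',im); return im,c
def ray(c,uv):
    K=np.array([[c['fx'],0,c['cx']],[0,c['fy'],c['cy']],[0,0,1.]])
    p=cv2.undistortPoints(np.array([[uv]],float),K,np.array([c['k1'],0,0,0.]))[0,0]
    R=np.array(c['R']);t=np.array(c['t']); return -R.T@t, R.T@np.array([p[0],p[1],1])
def onz(c,uv,z):
    o,d=ray(c,uv); return o+d*(z-o[2])/d[2]
def proj(c,X):
    x=np.array(c['R'])@np.array(X)+np.array(c['t']); p=x[:2]/x[2]; p=p*(1+c['k1']*(p@p))
    return np.round([p[0]*c['fx']+c['cx'],p[1]*c['fy']+c['cy']],1)
def blobs(im,lo,hi,amin=40):
    m=cv2.inRange(cv2.cvtColor(im,cv2.COLOR_BGR2HSV),lo,hi)
    n,l,s,ce=cv2.connectedComponentsWithStats(m)
    return [(s[i].tolist(),ce[i].round(1).tolist()) for i in range(1,n) if s[i][4]>=amin]
E
python3 - <<'E'
from h import *
ims=[]
for n in ['side','top']:
    im,c=snap(n,n+'0'); print(n,{k:np.round(v,3).tolist() for k,v in c.items()}); ims.append(im)
    for nm,lo,hi in [('blue',(100,110,50),(130,255,255)),('green',(40,80,40),(85,255,255)),('yel',(22,120,80),(35,255,255)),('red',(0,130,60),(8,255,255))]:
        print(nm,blobs(im,lo,hi))
print(bot.read_state()['tcp_rot'])
E
```

```text
side {'fx': 474.733, 'fy': 474.733, 'cx': 261.473, 'cy': 186.172, 'k1': -0.186, 'R': [[-0.997, -0.071, -0.011], [-0.039, 0.657, -0.753], [0.061, -0.75, -0.658]], 't': [0.552, 0.081, 1.086]}
blue [([231, 126, 13, 14, 165], [236.9, 132.3]), ([228, 163, 22, 7, 55], [239.5, 166.9])]
green [([270, 110, 18, 5, 47], [278.3, 112.3]), ([270, 116, 18, 5, 49], [278.5, 118.3]), ([228, 160, 22, 7, 58], [238.7, 163.8]), ([229, 167, 21, 25, 294], [237.2, 180.3]), ([279, 166, 22, 7, 69], [290.1, 169.3]), ([279, 172, 22, 7, 71], [289.5, 175.3]), ([223, 210, 29, 19, 345], [234.2, 218.8]), ([220, 248, 27, 14, 181], [233.7, 256.7])]
yel [([285, 130, 13, 15, 161], [291.0, 137.0])]
red [([0, 0, 315, 105, 18180], [115.4, 38.9]), ([345, 0, 38, 42, 1050], [365.7, 16.0]), ([465, 0, 11, 31, 203], [469.1, 11.6]), ([478, 0, 34, 96, 2260], [498.1, 41.4]), ([377, 42, 24, 11, 52], [387.9, 47.2]), ([275, 80, 10, 10, 85], [279.3, 84.4]), ([200, 202, 63, 131, 2946], [232.5, 284.5]), ([217, 204, 8, 33, 100], [221.0, 220.1])]
top {'fx': 489.215, 'fy': 489.215, 'cx': 254.829, 'cy': 190.659, 'k1': 0.0, 'R': [[-0.02, -1.0, -0.006], [-0.998, 0.02, -0.063], [0.063, 0.005, -0.998]], 't': [-0.012, 0.564, 1.297]}
blue [([294, 157, 13, 13, 136], [300.0, 162.9])]
green [([214, 167, 13, 13, 134], [220.4, 172.8]), ([171, 168, 14, 13, 142], [177.3, 173.9])]
yel [([290, 210, 13, 13, 121], [296.4, 216.1])]
red [([415, 38, 97, 111, 919], [438.7, 115.2]), ([126, 160, 121, 39, 2450], [188.7, 179.4]), ([393, 192, 15, 13, 136], [400.2, 198.2]), ([0, 206, 13, 13, 102], [5.1, 211.7])]
[[ 9.52694917e-01  3.03928184e-01 -2.32141788e-04]
 [ 3.03928052e-01 -9.52693026e-01  1.93338932e-03]
 [ 3.66451641e-04 -1.91248457e-03 -9.99998104e-01]]
```

View pics/top0.png

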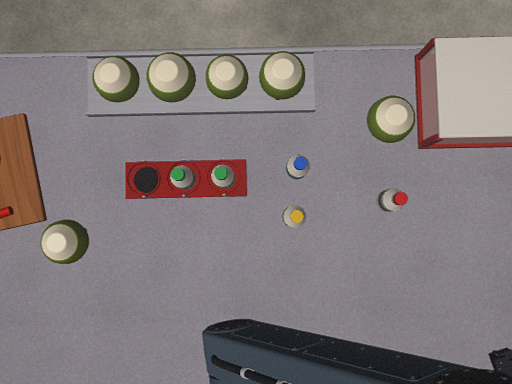

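View pics/side0.png

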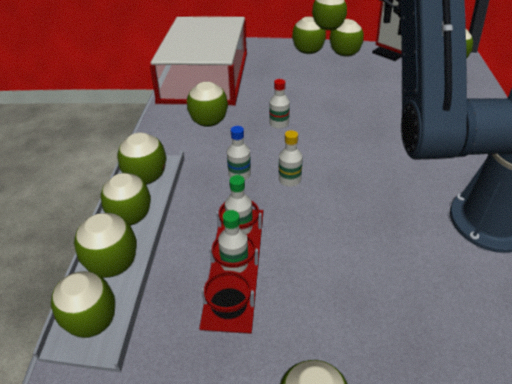

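The top view shows the blue cap at about (300,163) and yellow at (296,216). The greens are at (177,174) and (220,173), and the empty ring with its dark pad is at about (146,179). The side view agrees: the blue cap is at (237,132) and the empty ring at the near end of the rack.

```bash
python3 - <<'E'
from h import *
c=bot.get_calibration('top'); s=bot.get_calibration('side'); im=cv2.imread('pics/top0.png')
P={}
for n,uv,z in [('blue',(300,162.9),.138),('yel',(296.4,216.1),.138),('red',(400.2,198.2),.138),('gA',(220.4,172.8),.146),('gB',(177.3,173.9),.146)]:
    P[n]=onz(c,uv,z); print(n,P[n].round(4),'side proj cap mid',proj(s,[*P[n][:2],P[n][2]-.01]))
m=np.zeros(im.shape[:2],np.uint8); roi=im[155:205,122:170]
d=(roi.max(2)<45).astype(np.uint8); n,l,st,ce=cv2.connectedComponentsWithStats(d)
i=1+st[1:,4].argmax(); uv=ce[i]+[122,155]; print(st[i],uv); print('pad',onz(c,uv,.012).round(4), 'by greens',(2*P['gB']-P['gA']).round(4))
# rack plate corners
r=cv2.inRange(cv2.cvtColor(im,cv2.COLOR_BGR2HSV),(0,130,60),(8,255,255)); q=np.zeros_like(r); q[155:205,120:252]=r[155:205,120:252]
rect=cv2.minAreaRect(cv2.findNonZero(q)); print(rect)
B=[onz(c,p,.008) for p in cv2.boxPoints(rect)]; print(np.round(B,3), np.mean(B,0).round(4))
E
```

```text
blue [ 0.6216 -0.1355  0.138 ] side proj cap mid [236.8 133. ]
yel [ 0.4917 -0.1234  0.138 ] side proj cap mid [290.6 137.6]
red [ 0.5302 -0.377   0.138 ] side proj cap mid [279.   84.9]
gA [0.6004 0.0593 0.146 ] side proj cap mid [236.3 183.6]
gB [0.5998 0.1643 0.146 ] side proj cap mid [230.6 219.4]
[ 13  12  23  26 307] [146.14983713 179.50814332]
pad [0.5998 0.2708 0.012 ] by greens [0.5993 0.2692 0.146 ]
((185.68661499023438, 178.711669921875), (36.217918395996094, 120.21896362304688), 88.69805145263672)
[[0.649 0.329 0.008]
 [0.65  0.001 0.008]
 [0.551 0.001 0.008]
 [0.55  0.327 0.008]] [0.6003 0.1643 0.008 ]
```

The measurements agree: green spacing is 105 mm, the plate measures 100 x 330 mm, and the side reprojections are within 2 px, apart from the green caps at about 5 px. That puts blue at (0.6215, -0.1355) and the pad at (0.600, 0.270). I'll move above the bottle now, turning the jaws along x.

>>> play_rows --pt "0 0.036 0.038 0.005 0 0 0.105" --pt "0 0.036 0.038 0.005 0 0 0.105" --pt "0 0.036 0.038 0 0 0 0.105" --pt "0 0.036 0.038 0 0 0 0.105" --pt "0 0.036 0.038 0 0 0 0.105" --pt "0 0.036 0.038 0 0 0 0.105" --pt "0 0.036 0.038 0 0 0 0.105" --pt "0 0.036 0.038 0 0 0 0.105" --pt "0 0.036 0.038 0 0 0 0.105" --pt "0 0.036 0.038 0 0 0 0.105" --pt "0 0.036 0.038 0 0 0 0.105" --pt "0 0.036 0.038 0 0 0 0.105"

```text
time_s: 1.6
position: [0.6227, -0.1379, 0.2321]
tcp_rot: [[-0.002, 1.0, -0.001], [1.0, 0.002, 0.0], [0.0, -0.001, -1.0]]
force: [0.8, -0.8, -0.1]
opening: 1.004
```

>>> play_rows --pt "0 0 0 0 0 0 0" --pt "0 0 0 0 0 0 0"

```text
time_s: 1.85
position: [0.6213, -0.1393, 0.2319]
tcp_rot: [[0.002, 1.0, -0.002], [1.0, -0.002, 0.0], [0.0, -0.002, -1.0]]
force: [-0.9, 0.1, -1.0]
opening: 0.998
```

```bash
python3 - <<'E'
from h import *
s=bot.read_state(); print(s['time_s'],s['position'],np.round(s['tcp_rot'],3),s['joint_positions'])
im,c=snap('wrist','w1')
for b in blobs(im,(100,110,50),(130,255,255),200): print(b, onz(c,b[1],.138))
print('expected',proj(c,[.6215,-.1355,.138]))
E
```

```text
1.85 [ 0.62130813 -0.13927248  0.23187616] [[ 0.002  1.    -0.002]
 [ 1.    -0.002  0.   ]
 [ 0.    -0.002 -1.   ]] [-2.26561497e+01  3.06371094e+01  7.96413671e+01 -3.94585907e-02
  6.98171067e+01 -2.25416924e+01]
([236, 166, 35, 39, 1112], [253.1, 185.2]) [ 0.62205204 -0.13400763  0.138     ]
expected [252.5 186.8]
```

View pics/w1.png

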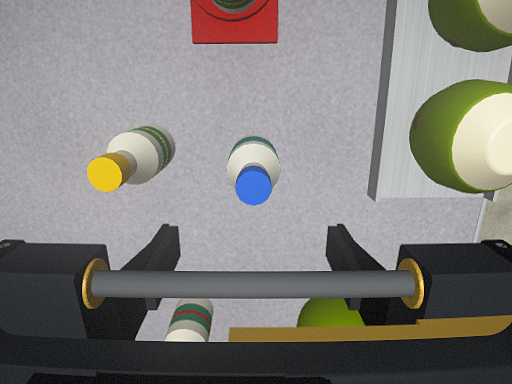

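The wrist view shows the blue cap at (253,185), 2 px from the expected point, with free space beside both fingers. Descending and gripping.

>>> play_rows --pt "0 0 0.0045 -0.02 0 0 0" --pt "0 0 0 -0.02 0 0 0" --pt "0 0 0 -0.02 0 0 0" --pt "0 0 0 -0.02 0 0 0" --pt "0 0 0 -0.02 0 0 0" --pt "0 0 0 -0.02 0 0 0" --pt "0 0 0 0 0 0 0" --pt "0 0 0 0 0 0 0"

```text
time_s: 2.9
position: [0.622, -0.136, 0.1133]
tcp_rot: [[0.003, 1.0, 0.001], [1.0, -0.003, -0.0], [-0.0, 0.001, -1.0]]
force: [0.1, -0.1, -0.3]
opening: 1.0
```

>>> play_rows --pt "1 0 0 0 0 0 0" --pt "1 0 0 0 0 0 0" --pt "1 0 0 0 0 0 0" --pt "1 0 0 0 0 0 0" --pt "1 0 0 0 0 0 0" --pt "1 0 0 0 0 0 0" --pt "1 0 0 0 0 0 0" --pt "1 0 0 0 0 0 0"

```text
time_s: 3.9
position: [0.6219, -0.1349, 0.1125]
tcp_rot: [[0.002, 1.0, -0.0], [1.0, -0.002, 0.0], [0.0, -0.0, -1.0]]
force: [-1.1, 0.5, -0.1]
opening: 0.359
```

The opening is 31 mm, which matches the cap. Lifting, and checking.

>>> play_rows --pt "1 0 0 0.01 0 0 0" --pt "1 0 0 0.02 0 0 0" --pt "1 0 0 0.02 0 0 0" --pt "1 0 0 0.02 0 0 0" --pt "1 0 0 0.02 0 0 0" --pt "1 0 0 0.02 0 0 0" --pt "1 0 0 0.02 0 0 0" --pt "1 0 0 0.02 0 0 0" --pt "1 0 0 0.02 0 0 0" --pt "1 0 0 0.02 0 0 0" --pt "1 0 0 0.01 0 0 0" --pt "1 0 0 0 0 0 0"

```text
time_s: 5.4
position: [0.6221, -0.1349, 0.3133]
tcp_rot: [[0.002, 1.0, 0.001], [1.0, -0.002, -0.001], [-0.001, 0.001, -1.0]]
force: [-1.0, 1.3, -1.2]
opening: 0.359
```

```bash
python3 - <<'E'
from h import *
s=bot.read_state(); print(s['position'],s['force'],s['opening'])
im,c=snap('side','s1'); p=s['position']
for z in [-.112,0.028]: print(proj(c,[p[0],p[1],p[2]+z]))
cv2.imwrite('pics/s1c.png',cv2.resize(im[0:260,130:400],None,fx=2,fy=2))
E
```

```text
[ 0.62213255 -0.13493784  0.31325737] [-0.95620722  1.33117405 -1.21634879] 0.358843628102085
[235.2 107.1]
[232.4  51.5]
```

View pics/s1c.png

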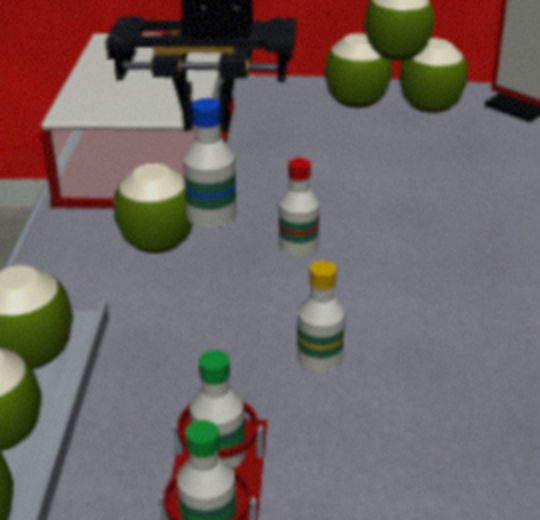

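The bottle is lifted and hangs upright. Its base is at about (235,112) in the full side image, as predicted. Carrying it over the rack.

>>> play_rows --pt "1 -0.002 0.02 0 0 0 0" --pt "1 -0.002 0.038 0 0 0 0" --pt "1 -0.002 0.038 0 0 0 0" --pt "1 -0.002 0.038 0 0 0 0" --pt "1 -0.002 0.038 0 0 0 0" --pt "1 -0.002 0.038 0 0 0 0" --pt "1 -0.002 0.038 0 0 0 0" --pt "1 -0.002 0.038 0 0 0 0" --pt "1 -0.002 0.038 0 0 0 0" --pt "1 -0.002 0.038 0 0 0 0" --pt "1 -0.002 0.028 0 0 0 0" --pt "1 0 0.015 0 0 0 0"

```text
time_s: 6.95
position: [0.5982, 0.2725, 0.3115]
tcp_rot: [[-0.001, 1.0, -0.003], [1.0, 0.001, -0.0], [-0.0, -0.003, -1.0]]
force: [-0.3, 0.6, -2.7]
opening: 0.359
```

>>> play_rows --pt "1 0 0 0 0 0 0" --pt "1 0 0 0 0 0 0" --pt "1 0 0 0 0 0 0"

```text
time_s: 7.32
position: [0.6002, 0.2689, 0.3126]
tcp_rot: [[0.004, 1.0, -0.0], [1.0, -0.004, -0.0], [-0.0, -0.0, -1.0]]
force: [0.1, 0.7, -1.5]
opening: 0.356
```

```bash
python3 - <<'E'
from h import *
s=bot.read_state(); p=s['position']; print(p,s['force'],s['opening'])
im,c=snap('side','s2')
print(proj(c,[p[0],p[1],p[2]-.112]),proj(c,[.6,.27,.057]))
cv2.imwrite('pics/s2c.png',cv2.resize(im[110:360,130:400],None,fx=2,fy=2))
w,_=snap('wrist','w2')
cv2.imwrite('pics/both.png',np.hstack([cv2.resize(im[90:384,130:400],(380,414)),cv2.resize(w,(420,414))]))
E
```

```text
[0.6001902  0.2689233  0.31255941] [ 0.09319986  0.73623765 -1.45223918] 0.35641516197825174
[220.8 236.5] [226.2 288.8]
```

View pics/both.png

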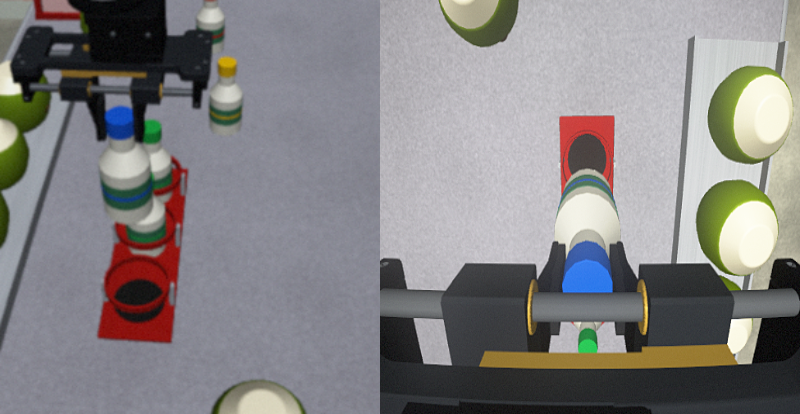

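The bottle hangs upright and lines up with the ring. In the combined picture, the wrist half has both at column ~587, and the side half has the bottle above the ring at (138,290). Lowering, slowly at the end.

>>> play_rows --pt "1 0 0.001 -0.015 0 0 0" --pt "1 0 0 -0.02 0 0 0" --pt "1 0 0 -0.02 0 0 0" --pt "1 0 0 -0.02 0 0 0" --pt "1 0 0 -0.02 0 0 0" --pt "1 0 0 -0.02 0 0 0" --pt "1 0 0 -0.015 0 0 0" --pt "1 0 0 -0.015 0 0 0" --pt "1 0 0 -0.015 0 0 0" --pt "1 0 0 -0.01 0 0 0" --pt "1 0 0 -0.006 0 0 0" --pt "1 0 0 0 0 0 0"

```text
time_s: 8.93
position: [0.5998, 0.2711, 0.1362]
tcp_rot: [[0.002, 1.0, -0.001], [1.0, -0.002, -0.0], [-0.0, -0.001, -1.0]]
force: [0.1, 0.1, -2.2]
opening: 0.356
```

>>> play_rows --pt "1 0 0 -0.003 0 0 0" --pt "1 0 0 -0.003 0 0 0" --pt "1 0 0 -0.003 0 0 0" --pt "1 0 0 0 0 0 0" --pt "1 0 0 0 0 0 0"

```text
time_s: 9.55
position: [0.6001, 0.2711, 0.1276]
tcp_rot: [[0.002, 1.0, 0.0], [1.0, -0.002, 0.0], [0.0, 0.0, -1.0]]
force: [0.1, 0.1, -3.6]
opening: 0.354
```

>>> play_rows --pt "1 0 0 -0.0015 0 0 0" --pt "1 0 0 -0.0015 0 0 0" --pt "1 0 0 0 0 0 0" --pt "1 0 0 0 0 0 0"

```text
time_s: 10.05
position: [0.6, 0.2711, 0.1245]
tcp_rot: [[0.002, 1.0, -0.0], [1.0, -0.002, -0.0], [-0.0, -0.0, -1.0]]
force: [0.0, 0.2, -1.6]
opening: 0.359
```

```bash
python3 - <<'E'
from h import *
f=[]
for i in range(6):
    s=bot.read_state(); f.append(s['force'][2]); im=bot.capture('side')
print(np.mean(f),f,s['position'])
E
```

```text
-1.912634078361718 [np.float64(-1.5910009208027394), np.float64(-1.7755914871801401), np.float64(-2.0010469471244767), np.float64(-1.73493444395274), np.float64(-1.8580597231295441), np.float64(-2.515170947980667)] [0.59996259 0.2711145  0.12452184]
```

>>> play_rows --pt "1 0 0 -0.001 0 0 0" --pt "1 0 0 -0.001 0 0 0" --pt "1 0 0 0 0 0 0" --pt "1 0 0 0 0 0 0"

```text
time_s: 10.85
position: [0.6002, 0.2712, 0.1245]
tcp_rot: [[0.002, 1.0, 0.001], [1.0, -0.002, 0.0], [0.0, 0.001, -1.0]]
force: [-2.2, 0.1, 7.0]
opening: 0.36
```

It's in firm contact: +7 N at TCP z 0.1245, against the predicted 0.1248. Easing off, opening and retreating.

>>> play_rows --pt "1 0 0 0.001 0 0 0" --pt "0 0 0 0 0 0 0" --pt "0 0 0 0 0 0 0" --pt "0 0 0 0 0 0 0" --pt "0 0 0 0 0 0 0" --pt "0 0 0 0 0 0 0" --pt "0 0 0 0 0 0 0" --pt "0 0 0 0 0 0 0"

```text
time_s: 11.85
position: [0.6, 0.2711, 0.1235]
tcp_rot: [[0.002, 1.0, 0.0], [1.0, -0.002, 0.0], [0.0, 0.0, -1.0]]
force: [-0.1, 0.0, 0.6]
opening: 0.984
```

>>> play_rows --pt "0 0 0 0.01 0 0 0" --pt "0 0 0 0.02 0 0 0" --pt "0 0 0 0.02 0 0 0" --pt "0 0 0 0.02 0 0 0" --pt "0 0 0 0.02 0 0 0" --pt "0 -0.02 -0.03 0.02 0 0 0" --pt "0 -0.02 -0.04 0.02 0 0 0" --pt "0 -0.02 -0.04 0.01 0 0 0" --pt "0 -0.02 -0.04 0 0 0 0" --pt "0 -0.02 -0.04 0 0 0 0" --pt "0 0 0 0 0 0 0" --pt "0 0 0 0 0 0 0"

```text
time_s: 13.35
position: [0.5007, 0.0813, 0.2643]
tcp_rot: [[0.003, 1.0, 0.002], [1.0, -0.003, 0.0], [0.0, 0.002, -1.0]]
force: [0.7, 0.1, -0.4]
opening: 0.997
```

```bash
python3 - <<'E'
from h import *
s=bot.read_state(); print(s['time_s'],s['position'],s['force'],s['opening'])
im,c=snap('side','s3'); t,ct=snap('top','t3')
for n,i,cc in (('side',im,c),('top',t,ct)):
    for b in blobs(i,(100,110,50),(130,255,255),30): print(n,b)
    print('expected cap top',proj(cc,[.6,.271,.152]),'mid',proj(cc,[.6,.271,.141]))
cv2.imwrite('pics/end.png',np.hstack([cv2.resize(im[60:384,130:400],(380,456)),cv2.resize(t[120:300,90:256],(420,456))]))
E
```

```text
13.35 [0.50072664 0.08132336 0.26432396] [ 0.69184405  0.07381602 -0.4303605 ] 0.9970166076105789
side ([214, 250, 19, 21, 323], [223.6, 259.7])
side ([213, 293, 29, 11, 69], [227.1, 300.0])
expected cap top [222.7 256.4] mid [223.1 260.5]
top ([127, 168, 15, 14, 151], [133.8, 174.5])
expected cap top [132.9 174.5] mid [134.  174.9]
```

View pics/end.png

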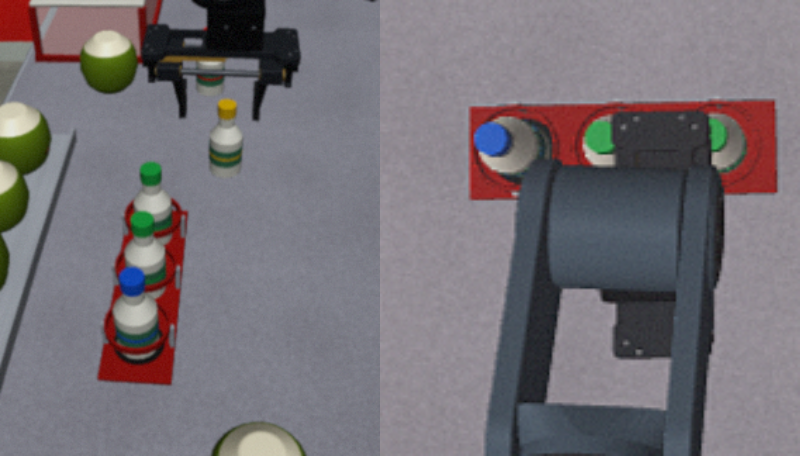

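The blue bottle stands upright in the ring, with its cap within about 1 px of the expected point in both views. The gripper is clear.

```bash
python3 -c "
from rig import bot
bot.hand_in()"
```

```text
the job is handed in; nothing more can be done
```

I gripped the blue-capped bottle by its cap and carried it over the rack. I lowered it into the empty ring at about (0.600, 0.271) until it met the pad, then released it, backed away and handed in at about 13.5 s of robot time. No verdict was reported.

- **Contact:** the pad was reached with a +7 N reading at TCP height 0.1245 m, against 0.1248 m predicted.
- **Final position:** the cap was within about 1 px of the expected upright position in both the side and top pictures.
- **Other bottles:** in the last pictures I saw no sign that the red, yellow or green bottles had moved. I didn't re-measure their positions. The arm partly hid the red one and the two greens.
- **Disagreement:** early on, the side-view check of the green caps was about 5 px off. Part of each cap was probably missing from the colour mask. The rack's position still agreed with the plate outline and the pad.

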